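# Fill the carved game board

## Robot

A 6-joint arm with a two-finger parallel gripper is mounted at the origin on the work surface. World frame = base frame: x ahead of the robot, y to its left, z up, the work surface at z = 0. Lengths are in mm, angles in rad, forces in N, time in s.
With the tool pointing down it reaches from about 350 to 975 mm from the base axis. Payload 7.1 kg.
Tool frame: the origin (TCP) lies on the front face of the gripper's body, between the roots of the fingers; the fingertips stand 80 mm ahead of it and the grasp point (between the pads) lies 61 mm ahead of it (env.tips_ahead is the distance from the TCP to the fingertips, in mm); z points along the fingers, y is the line along which they close (so a half turn about z gives the same grasp; the last joint's range is limited). The gripper opens to 88 mm and grips with 3 to 60 N. Pads are 20 mm wide; open, the fingers measure 115 mm over their backs; the gripper's body (75 mm by 178 mm) begins 61 mm behind the grasp point.
Start: joints at [-0.019, 0.423, 1.63, -0, 1.089, -0.019], TCP at [624.984, 0.026, 302.675] pointing down, gripper open.
Joint ranges: [-3, 3], [-0.9, 2.11], [0.09, 2.58], [-1.31, 4.45], [0.11, 2.69], [-2.54, 2.54]. Speed limits (rad/s): [2.39, 2.39, 3.01, 3.14, 3.14, 3.14].

## Interface

Orientations are given as a unit quaternion [x, y, z, w].
In Python, from station import env, set_gripper, viewer, workorder gives the robot as it stands. Calls block until the motion is done:
- env.reach(position, orientation): joint-space move of the TCP to a pose.
- env.move_l(position, rot=None, rate=150, f_stop=None): straight line of the TCP; rot=None keeps the orientation; rate is the mean speed in mm/s. With f_stop (N) it stops when the force on the tool has changed by that much, and returns True; else False.
- env.move_joints(angles): joint-space move.
- set_gripper(opening): finger opening in mm; the grip force is fixed at half the most; returns when the fingers have stopped.
- env.hold(seconds).
- env.ik(position, orientation): joint angles nearest the present ones, or None.
- env.read_state(): the state.
- viewer.camera(name): name is "scene" or "side" or "wrist"; returns the picture (384x512x3 uint8, blue, green, red); there is no depth.
- viewer.camera_params(name): a dict with "fx", "fy", "cx", "cy" (pixels), "pose" (4x4, takes a point from camera to world coordinates); the wrist camera has in their place "tool_from_camera" (4x4, takes a point from camera to tool coordinates, whose origin is the TCP and whose axes are the flange's). Camera axes: x right, y up, looking along -z (the intrinsics and any distortion apply to the point x, -y, -z); pixel columns grow to the right and rows downward; lengths in mm; the calibration is good to about 2 mm. The wrist camera is an equidistant fisheye: a pixel r from the principal point sees the ray r / f radians off the axis. A picture is of the moment at which its call begins: read the wrist's pose just before it. camera_params takes no time and is no camera call.
A pose or a line that the arm cannot do raises env.IKError and nothing moves.
- workorder.sign_off(): hands the job in; it is judged then, once.
The state is a dict: "time_s": time; "qpos": joint angles; "dq": joint speeds; "tau": joint torques, N m; "tool_pos": TCP position; "orientation": TCP orientation; "force": force on the tool from outside, world axes, zero at the start; "wrist_torque": the same for the moment, N m; "width": finger opening in mm; "grip_force": force on a finger pad.
Only numpy, scipy, OpenCV 4.12 (cv2) and the standard library are available. Lean on these libraries where they do the work, as an engineer would, in place of code of your own. Each camera call takes 0.05 s, during which the arm holds its last target. There are 200 camera calls.

## Task

The carver left the sanding stick standing in the middle pocket of the game board: pull it out and stand it in the steel cup, head down, leaving the cup upright about where it is. Drop the three turned balls off their drying rings into the board's pockets, each all the way down in the pocket of its own size, and leave the other things on the bench alone.

Things in the scene. Friction and masses are not known exactly. Their poses are not given: they have to be found in the camera images.
- board: Dark wooden game board, 84 (x) by 240 (y) by 30 mm high, screwed to the bench; three flat-bottomed round pockets of different width in a row along its y axis, 75 mm apart, each 16 mm deep (floor 14 mm above the bench). Origin: centre of its underside; z up, yaw varies
- pocket_small (a point): Centre of the mouth, level with the board's top, of the small pocket (31 mm wide, 16 mm deep), at the board's -y end
- pocket_middle (a point): Centre of the mouth, level with the board's top, of the middle pocket (39 mm wide, 16 mm deep), at the board's centre
- pocket_large (a point): Centre of the mouth, level with the board's top, of the large pocket (47 mm wide, 16 mm deep), at the board's +y end
- ball_small_center (a point): Centre of the small turned ball, pale plain wood, 28 mm in diameter, loose; at the start it rests on one of three drying rings with its centre about 18 mm above the bench; home in its own pocket the centre is 2 mm below the pocket's mouth
- ball_middle_center (a point): Centre of the middle turned ball, pale plain wood, 36 mm in diameter, loose; at the start it rests on one of three drying rings with its centre about 23 mm above the bench; home in its own pocket the centre is 2 mm above the pocket's mouth
- ball_large_center (a point): Centre of the large turned ball, pale plain wood, 44 mm in diameter, loose; at the start it rests on one of three drying rings with its centre about 28 mm above the bench; home in its own pocket the centre is 6 mm above the pocket's mouth
- ring_small: Drying ring (wood, 30 mm outside, 20 mm inside, 8 mm high, fixed to the bench) on which the small ball starts. Origin: centre of its underside
- ring_middle: Drying ring (wood, 30 mm outside, 20 mm inside, 8 mm high, fixed to the bench) on which the middle ball starts. Origin: centre of its underside
- ring_large: Drying ring (wood, 30 mm outside, 20 mm inside, 8 mm high, fixed to the bench) on which the large ball starts. Origin: centre of its underside
- stick: Sanding stick, loose, 150 mm long, standing upright on the floor of the middle pocket (within 2 mm of its centre) at the start: a grey cylindrical sanding head 34 mm wide and 32 mm high at its foot, above it a cone and then, from 48 to 145 mm above the foot, a round wooden handle 20 mm wide. Origin: centre of the foot's underside; z runs up along the stick
- cup: Empty dark steel cup, loose, 0.45 kg, 84 mm wide at the rim, tapering to 67 mm at the foot, 95 mm high, walls 4 mm, floor about 5 mm thick. Origin: centre of its underside; z up
- blank: Half-carved pale wood block, 70 x 70 mm, 86 mm high, loose bystander. Origin: its underside
- gouge: Carving tool, 210 mm long, lying flat, under 40 mm high, loose bystander. Origin: its underside
- mallet: Wooden mallet lying down, head 72 mm wide, 230 mm long in all, loose bystander. Origin: its underside
- cork_block: Cork sanding block, 65 x 110 x 35 mm, loose bystander. Origin: its underside
- oil: Amber oil bottle, 60 mm wide, 125 mm high, loose bystander. Origin: its underside
There are look-alikes about, which are no part of the job. What is shaped like the part that bears ball_small_center but yellow is not meant.

How it is judged (in metres and radians):
At the end, for the whole second after the job is handed in: Each ball rests in its own pocket, centre within 5 mm of the pocket's axis and at most 3 mm above fully home. The stick rests in the cup, foot under 30 mm above the cup's underside and within 40 mm of its axis, leaning under 0.7 rad; the cup tilts under 0.1 rad and is within 60 mm of its start (horizontal distance between ball_small_center and pocket_small below 0.005 m and z of ball_small_center in the frame of board between 0.02 and 0.031 m and linear speed of each of ball_small, ball_middle, ball_large, stick below 0.03 m/s and horizontal distance between ball_middle_center and pocket_middle below 0.005 m and z of ball_middle_center in the frame of board between 0.02 and 0.035 m and horizontal distance between ball_large_center and pocket_large below 0.005 m and z of ball_large_center in the frame of board between 0.02 and 0.039 m and horizontal distance between stick and cup below 0.04 m and z of stick in the frame of cup below 0.03 m and angle between stick's own z axis and vertical below 0.7 rad and angle between cup's own z axis and vertical below 0.1 rad and distance of cup from where it was at the start of the episode below 0.06 m); the robot touches nothing.
It fails at once if a bystander (block, gouge, mallet, cork, bottle) is pushed more than 40 mm (distance of any of blank, gouge, mallet, cork_block, oil from where it was at the start of the episode above 0.04 m).
It fails at once if the cup is tipped by more than 0.5 rad (angle between cup's own z axis and vertical above 0.5 rad).
It also fails if it takes over 72 s, if anything falls off the work surface, if the arm or the gripper's body presses on something with over 40 N, if the wrist force passes 120 N, or if a joint passes its speed limit or range.

## Working session

There is one attempt and no reset: what is moved stays moved. The work goes in short steps, each a Python script; the robot and the scene stay as the last script left them, time stands still between calls to the robot, and variables do not carry over. Pictures are saved under pics/ and viewed, at most 10 in all, crops included, and the job is handed in when it is done.

```bash
mkdir -p pics; ls
python3 - <<'E'
from station import env,viewer
import cv2,numpy as np
np.set_printoptions(precision=4,suppress=True)
for n in("scene","side","wrist"):
    im=viewer.camera(n); cv2.imwrite(f"pics/{n}0.png",im); print(n,viewer.camera_params(n))
a=[cv2.imread(f"pics/{n}0.png") for n in("scene","side")]
print(env.read_state())
E
```

```text
pics
scene {'fx': 463.3822399186807, 'fy': 463.3822399186807, 'cx': 250.37357974378043, 'cy': 187.97918926779246, 'pose': array([[ -0.8545,  -0.345 ,   0.3883, 959.9992],
       [  0.5193,  -0.5532,   0.6514, 727.6122],
       [ -0.0099,   0.7582,   0.6519, 741.4111],
       [  0.    ,   0.    ,   0.    ,   1.    ]])}
side {'fx': 443.5287831562349, 'fy': 443.5287831562349, 'cx': 251.7942997491567, 'cy': 195.66801666817835, 'pose': array([[ -0.9474,   0.2308,  -0.2217, 279.3025],
       [ -0.3199,  -0.6981,   0.6405, 791.5217],
       [ -0.0069,   0.6778,   0.7353, 899.6521],
       [  0.    ,   0.    ,   0.    ,   1.    ]])}
wrist {'fx': 297.3186396354542, 'fy': 297.3186396354542, 'cx': 257.9403490262945, 'cy': 195.16292254632052, 'tool_from_camera': array([[ -0.0006,   0.9545,   0.2983,  83.2147],
       [  1.    ,   0.0006,   0.0002,   0.9443],
       [  0.    ,   0.2983,  -0.9545, -81.8087],
       [  0.    ,   0.    ,   0.    ,   1.    ]])}
{'time_s': 0.15, 'qpos': array([-0.019 ,  0.4237,  1.6305,  0.    ,  1.0886, -0.019 ]), 'dq': array([ 0.0002, -0.0035, -0.0009, -0.0004,  0.0006, -0.0011]), 'tau': array([  0.001 , -54.4981, -27.3919,   0.0645,   0.0204,  -0.    ]), 'tool_pos': array([624.6603,   0.0523, 302.0792]), 'orientation': array([ 0.7071,  0.7071, -0.0004, -0.0004]), 'force': array([-0.1335,  0.3828,  0.2815]), 'wrist_torque': array([-0.0223, -0.0683,  0.059 ]), 'grip_force': 0.0, 'width': 87.77165068078449}
```

View pics/scene0.png

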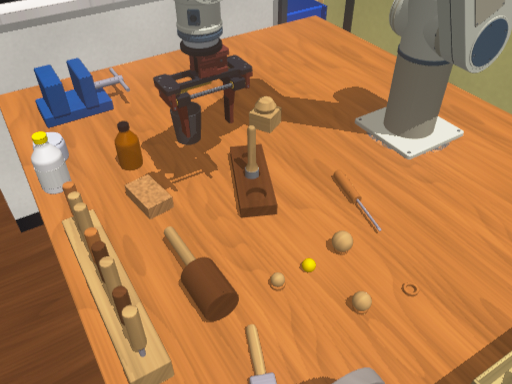

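View pics/side0.png

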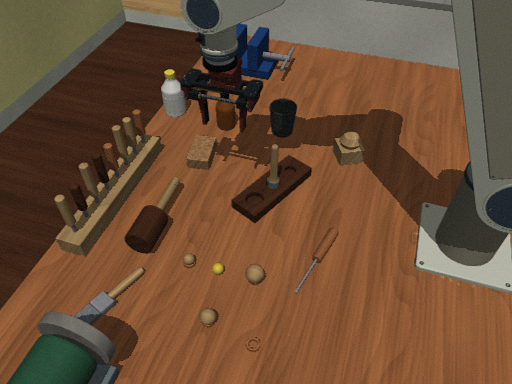

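View pics/wrist0.png

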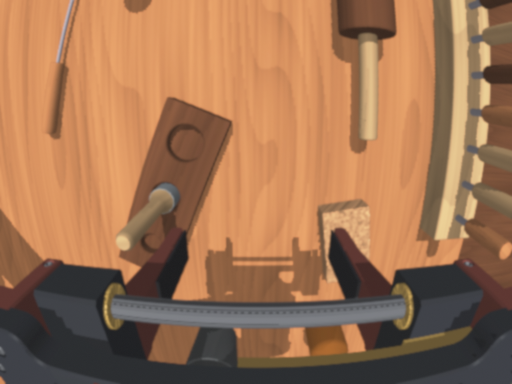

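Candidates for the small ball, in scene / side pixels:
- Pale small ball at (277,281) / (189,260). This is my choice.
- Yellow ball at (309,265) / (219,268), the decoy.
- Pale balls at (342,242) / (255,273) and (361,302) / (208,316), which should be the middle and large ones.
- Bare ring at (410,289), a decoy.

The stick stands at (252,150), the cup is at (186,120), and the large pocket is at (258,190).

```bash
cat > h.py <<'E'
import numpy as np, cv2
from scipy.spatial.transform import Rotation as R
from scipy.optimize import least_squares
from station import env,set_gripper,viewer,workorder
np.set_printoptions(precision=1,suppress=True)
def cam(name,st=None):
    p=dict(viewer.camera_params(name)); p["name"]=name
    if name=="wrist":
        T=np.eye(4);T[:3,:3]=R.from_quat(st["orientation"]).as_matrix();T[:3,3]=st["tool_pos"]
        p["pose"]=T@p["tool_from_camera"]
    return p
def ray(p,uv):
    a=np.array([(uv[0]-p["cx"])/p["fx"],(uv[1]-p["cy"])/p["fy"]])
    if p["name"]=="wrist":
        t=np.linalg.norm(a); a=a/t*np.sin(t); d=np.array([a[0],-a[1],-np.cos(t)])
    else: d=np.array([a[0],-a[1],-1])
    d=p["pose"][:3,:3]@d; return p["pose"][:3,3],d/np.linalg.norm(d)
def proj(p,X):
    c=p["pose"][:3,:3].T@(np.asarray(X,float)-p["pose"][:3,3]); v=np.array([c[0],-c[1]]); z=-c[2]
    if p["name"]=="wrist":
        n=np.linalg.norm(v); v=v/n*np.arctan2(n,z)
    else: v=v/z
    return np.array([p["cx"]+p["fx"]*v[0],p["cy"]+p["fy"]*v[1]])
def tri(obs):
    A=np.zeros((3,3));b=np.zeros(3);rs=[ray(p,uv) for p,uv in obs]
    for o,d in rs:
        M=np.eye(3)-np.outer(d,d);A+=M;b+=M@o
    X=np.linalg.solve(A,b)
    return X,max(np.linalg.norm((np.eye(3)-np.outer(d,d))@(X-o)) for o,d in rs)
def onz(p,uv,z):
    o,d=ray(p,uv); return o+d*(z-o[2])/d[2]
def snap(fn):
    st=env.read_state(); im=viewer.camera("wrist"); cv2.imwrite(fn,im); return im,cam("wrist",st)
def down(phi):  # tool y closes along world angle phi
    y=np.array([np.cos(phi),np.sin(phi),0]);z=np.array([0,0,-1.]);x=np.cross(y,z)
    return R.from_matrix(np.c_[x,y,z]).as_quat()
E
python3 - <<'E'
from h import *
s,d=cam("scene"),cam("side")
for n,a,b in [("small",(277,281),(189,260)),("yel",(309,265),(219,268)),("A",(342,242),(255,273)),("B",(361,302),(208,316)),("ring",(410,289),(253,343)),("sticktop",(252,127),(275,147)),("cuprim",(186,105),(283,104)),("pL",(258,190),(256,198)),("blank",(265,112),(349,147)),("mallet",(210,288),(148,228)),("gougetip",(379,229),(297,290)),("gougeend",(336,175),(335,231)),("oiltop",(124,128),(226,100))]:
    print(n,*tri([(s,a),(d,b)]))
a=cv2.imread("pics/scene0.png")[215:325,250:430];b=cv2.imread("pics/side0.png")[235:355,165:285]
cv2.imwrite("pics/crop1.png",np.hstack([cv2.resize(a,(440,270),interpolation=2),cv2.resize(b,(270,270),interpolation=2)]))
E
```

```text
small [624.5 262.4   8. ] 0.05660194682130168
yel [546.9 262.3   8.7] 0.8702467679101628
A [458.6 257.1  22.1] 1.1407148571023575
B [522.1 389.1  16.2] 0.9927813277839689
ring [412.4 409.6   1.9] 0.8167032343622802
sticktop [500.6 -31.4 159.8] 1.178047389153124
cuprim [ 550.4 -288.3  104.3] 1.1367560633017861
pL [527.7  38.8  33.6] 2.0400915981915175
blank [ 331.  -238.1   36.2] 2.2187340052206217
mallet [751.4 223.   31.9] 1.6117382717849018
gougetip [356.1 261.7   9.2] 0.8705470014242954
gougeend [308.3  58.    0. ] 0.31483381129797094
oiltop [ 727.6 -270.2   98.2] 6.148480856514522
```

View pics/crop1.png

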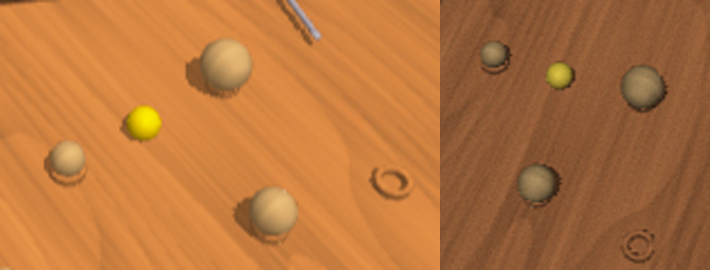

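The crop shows the pale small ball on its ring, left of the yellow decoy. The large ball is upper right (A), the middle ball is lower centre (B), and there is an empty ring on the right. Next I take the wrist views.

Run:
```python
from h import *
import pickle
q=down(0.0)
cams={}
for i,p in enumerate([(560,200,300),(500,260,300),(520,-70,300),(540,-340,300)]):
    env.reach(p,q); env.hold(.2); im,c=snap(f"pics/w{i}.png"); cams[i]=c; print(env.read_state()["time_s"],env.read_state()["tool_pos"])
    if i==0:
        for n in("scene","side"): cv2.imwrite(f"pics/{n}1.png",viewer.camera(n))
pickle.dump(cams,open("cams.pkl","wb"))
cv2.imwrite("pics/m1.png",np.vstack([np.hstack([cv2.resize(cv2.imread(f"pics/w{i}.png"),(400,300)) for i in r]) for r in((0,1),(2,3))]))
```

```text
1.25 [560.6 198.8 300. ]
2.0333 [500.8 259.3 300. ]
3.5333 [520.2 -69.1 300. ]
4.8333 [ 540.4 -338.8  300.2]
```

View pics/m1.png

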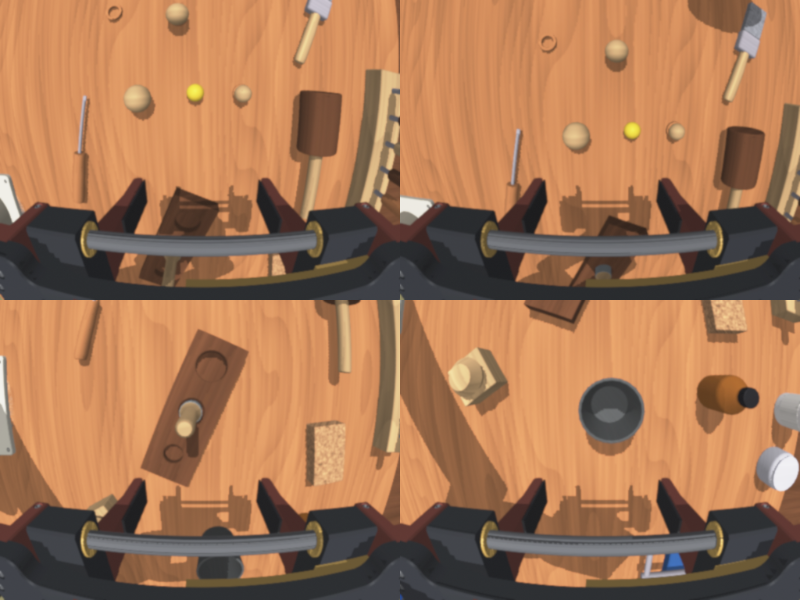

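The mosaic shows, in full-res pixels:
- w2: board with the large pocket at (271,84), the small pocket at (221,196), and the stick top at about (237,160).
- w3: cup rim at about (271,141).
- w1: large ball (226,175), middle ball (276,64), small ball (353,168).

I'll rectify these to metric patches.

```bash
cat > rect.py <<'E'
from h import *
def rect(im,c,cx,cy,z,half,s):
    n=int(2*half*s); m=np.zeros((n,n,2),np.float32)
    for i in range(n):      # row: +y up
        for j in range(n):
            m[i,j]=proj(c,(cx-half+(j+.5)/s,cy+half-(i+.5)/s,z))
    return cv2.remap(im,m[...,0],m[...,1],cv2.INTER_CUBIC)
def circ(patch,cx,cy,half,s,r,tol=3):
    g=cv2.GaussianBlur(cv2.cvtColor(patch,cv2.COLOR_BGR2GRAY),(5,5),0)
    h=cv2.HoughCircles(g,cv2.HOUGH_GRADIENT_ALT,1.5,20,param1=100,param2=.5,minRadius=int((r-tol)*s),maxRadius=int((r+tol)*s)+1)
    out=[]
    if h is not None:
        for u,v,rr in h.reshape(-1,h.shape[-1])[:3,:3]:
            out.append((cx-half+(u+.5)/s,cy+half-(v+.5)/s,rr/s)); cv2.circle(patch,(int(u),int(v)),int(rr),(0,255,0),1)
    return np.array(out)
E
python3 - <<'E'
from rect import *
import pickle
C=pickle.load(open("cams.pkl","rb")); I={i:cv2.imread(f"pics/w{i}.png") for i in range(4)}
px={"L":((176,126),(226,175)),"M":((227,18),(276,64)),"S":((310,119),(353,168))}
for n,(a,b) in px.items(): print(n,*tri([(C[0],a),(C[1],b)]))
print("pL",onz(C[2],(271,84),30),"pS",onz(C[2],(221,196),30),"cup",onz(C[3],(271,141),95),"top",onz(C[2],(237,160),164))
pats=[]
def do(n,i,z,r,c0,half,s,tol=3):
    p=rect(I[i],C[i],c0[0],c0[1],z,half,s); o=circ(p,c0[0],c0[1],half,s,r,tol); print(n,i,c0[:2],o.tolist() if len(o)==0 else o); pats.append(cv2.resize(p,(200,200)))
for n,z,r in(("L",28,22),("M",23,18),("S",18,14)):
    for i in(0,1): do(n,i,z,r,onz(C[i],px[n][i],z),35,5)
do("cup",3,95,42,onz(C[3],(271,141),95),60,4,4)
do("top",2,164,10,onz(C[2],(237,160),164),35,5)
do("pL",2,30,23.5,onz(C[2],(271,84),30),40,5)
do("pS",2,30,15.5,onz(C[2],(221,196),30),40,5)
b=onz(C[2],(246,140),30); print("board c",b)
do("board",2,30,200,b,135,2)
pats.append(np.zeros((200,200,3),np.uint8))
cv2.imwrite("pics/m2.png",np.vstack([np.hstack(pats[k:k+4]) for k in(0,4,8)]))
E
```

```text
L [463.3 259.3  32.1] 0.3963919930041898
M [524.1 394.3  11.8] 0.04716117410504913
S [625.5 265.3  16.3] 0.2933182874594752
pL [536.1  39.3  30. ] pS [475.1 -96.8  30. ] cup [ 553.9 -290.1   95. ] top [505.5 -26.4 164. ]
L 0 [462.5 259.3] []
L 1 [462.6 258. ] []
M 0 [525.2 390.9] []
M 1 [523.4 392.7] []
S 0 [625.5 265.6] []
S 1 [624.8 265.5] []
cup 3 [ 553.9 -290.1] []
top 2 [505.5 -26.4] [[511.4 -13.7  10.9]
 [504.2 -29.6   7.5]]
pL 2 [536.1  39.3] []
pS 2 [475.1 -96.8] []
board c [506.9 -27.2  30. ]
board 2 [506.9 -27.2] []
```

View pics/m2.png

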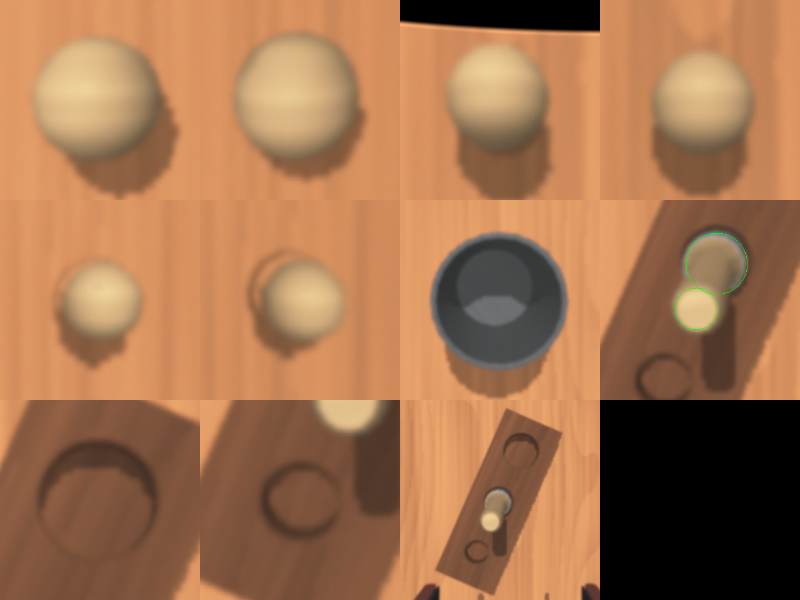

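The patches give these positions:

| Item | x, y (mm) |
|---|---|
| Large ball | (461.2, 259.9) |
| Middle ball | (524.2, 391.6) |
| Small ball | (626.3, 265.5) |
| Cup | (553.6, -290.7) |
| Large pocket | (535.6, 39.5) |
| Small pocket | (475.4, -97.3) |
| Stick top | (504.2, -29.6) |

The stick top sits over the board centre (505.5, -29), so the stick is upright. Stick first.

Run:
```python
from h import *
q=down(0.0)
S=lambda m:print(m,(s:=env.read_state())["time_s"],s["tool_pos"],s["force"],"w",s["width"],"g",s["grip_force"])
set_gripper(60)
env.reach((505,-29.3,270),q); env.move_l((505,-29.3,193)); env.hold(.2); S("at")
set_gripper(0); S("grip")
if env.read_state()["width"]>10:
    env.move_l((505,-29.3,325)); env.hold(.1); S("up")
    env.move_l((553.6,-290.7,325),rate=180); env.hold(.2); S("over")
    for n in("scene","side"): cv2.imwrite(f"pics/{n}2.png",viewer.camera(n))
a=cv2.imread("pics/scene2.png")[20:220,90:310];b=cv2.imread("pics/side2.png")[20:220,160:380]
cv2.imwrite("pics/m3.png",cv2.resize(np.hstack([a,b]),None,fx=1.8,fy=1.8,interpolation=2))
```

```text
at 7.525 [505.6 -29.4 194. ] [ 0.1  0.5 -0. ] w 59.86495959190059 g 0.0
grip 8.2333 [504.9 -29.3 192.9] [ 0.2  0.2 -0.8] w 19.44861614376408 g 29.98504572213278
up 9.3667 [504.5 -29.3 323.9] [-0.3  0.5 -1.2] w 19.16545970872496 g 29.984874088586366
over 11.1917 [ 553.7 -290.1  325.2] [-0.5  0.4 -0.6] w 19.553522186446052 g 29.98482998504187
```

View pics/m3.png

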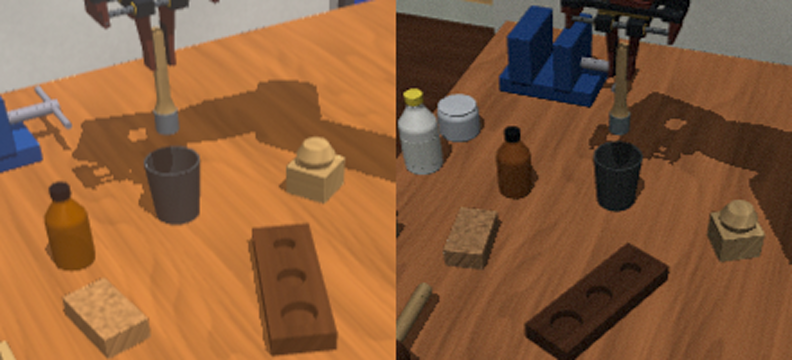

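The stick hangs over the cup, with its head at about (167,122) and the rim at (172,160) in the left half. I'll lower it, release, then look at the board and cup from above.

Run:
```python
from rect import *
import pickle
S=lambda m:print(m,(s:=env.read_state())["time_s"],s["tool_pos"],s["force"],"w",s["width"],"g",s["grip_force"])
env.move_l((553.6,-290.7,215)); S("in")
print(env.move_l((553.6,-290.7,182.5),rate=40,f_stop=4)); S("bottom")
set_gripper(40); S("rel"); env.move_l((553.6,-290.7,290)); S("up")
env.reach((510,-110,300),down(0.)); env.hold(.3); im,c=snap("pics/w5.png")
pickle.dump(c,open("c5.pkl","wb"))
P=[]
for x,y,z in((535.6,39.5,30),(505.5,-29,30),(475.4,-97.3,30)):
    p=rect(im,c,x,y,z,35,5); cv2.drawMarker(p,(175,175),(0,255,0),0,20); P.append(cv2.resize(p,(260,260)))
cv2.imwrite("pics/scene3.png",viewer.camera("scene")); d=viewer.camera("side")
a=cv2.imread("pics/scene3.png")[40:140,130:280]
cv2.imwrite("pics/m4.png",np.vstack([np.hstack(P),np.hstack([cv2.resize(a,(390,260)),cv2.resize(d[60:160,200:350],(390,260))])]))
S("end")
```

```text
in 12.175 [ 554.1 -291.   215.8] [ 0.1  1.  -0.9] w 19.553290306605607 g 29.984809785310063
True
bottom 12.9 [ 553.1 -290.5  183.8] [-1.2 -0.5  4.6] w 19.273646873966676 g 30.0007687183097
rel 13.4333 [ 552.8 -290.2  183.3] [-0.2  0.2  0.7] w 39.8843674788365 g 0.0
up 14.2917 [ 553.1 -290.4  289.2] [ 0.3  0.4 -0. ] w 39.98450437288104 g 0.0
end 15.5083 [ 510.1 -110.5  299.9] [ 0.3 -0.1 -0.4] w 40.472367050569694 g 0.0
```

View pics/m4.png

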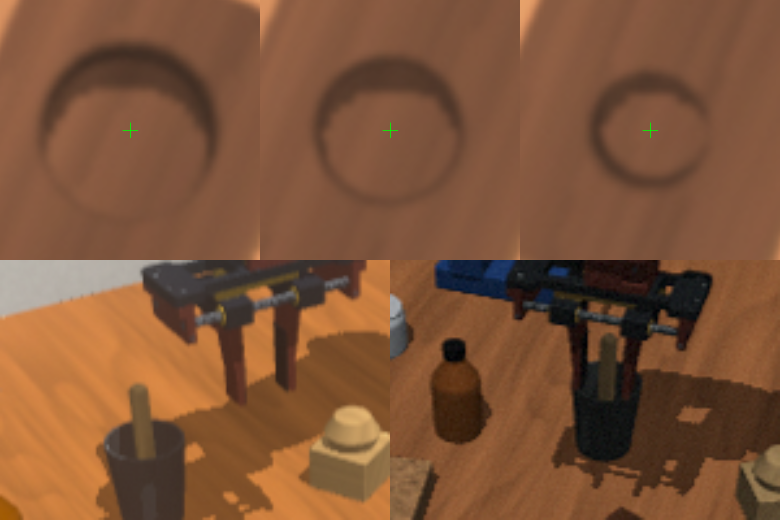

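The crosses sit on all three pocket centres to within about 0.5 mm, and the stick stands in the upright cup. Now the balls, starting with the large one, gripped low on the fingertips.

```bash
cat > ball.py <<'E'
from rect import *
S=lambda m:print(m,(s:=env.read_state())["time_s"],s["tool_pos"],s["force"],"w",s["width"],"g",s["grip_force"])
def ball(n,b,zc,p,D,phi=np.pi/2,below=7):
    q=down(phi) if env.ik((*b,200),down(phi)) is not None and env.ik((*p,200),down(phi)) is not None else down(phi-np.pi)
    t=zc-below+80                   # TCP height at the grasp
    set_gripper(min(D+28,86)); env.reach((*b,t+60),q); env.move_l((*b,t)); env.hold(.2); S(n+" at")
    set_gripper(D-8); S("grip")
    if abs(env.read_state()["width"]-D)>5: print("MISSED?"); return
    env.move_l((*b,190)); env.hold(.1); S("up")
    env.move_l((*p,190),rate=220); env.hold(.1)
    env.move_l((*p,113),rate=100,f_stop=8); env.hold(.2); S("placed")
    w=env.read_state()["width"]; print("w",w)
    set_gripper(w+12); env.move_l((*p,190)); S("done")
E
python3 - <<'E'
from ball import *
ball("L",(461.2,259.9),28,(535.6,39.5),44)
E
```

```text
L at 18.4167 [461.9 260.1 102. ] [ 0.1 -0.4 -0.6] w 71.82848435560753 g 0.0
grip 18.9917 [461.2 259.9 101.1] [-0.6  0.1  1.3] w 42.82910533028592 g 30.000348687171936
up 19.8333 [460.6 259.6 188.9] [-0.4  0.9 -0.1] w 43.24868294068554 g 29.99995529651642
placed 22.2583 [536.   39.5 113.7] [-0.   1.3 -0.4] w 42.97841990504008 g 29.999915957450867
w 42.97841990504008
done 23.3583 [535.3  39.5 189.7] [-0.1  0.2 -0.4] w 54.75927384038301 g 0.0
```

Run:
```python
from ball import *
ball("M",(524.2,391.6),23,(505.4,-29),36)
ball("S",(626.3,265.5),18,(475.5,-97.2),28)
env.reach((510,-110,300),down(0.)); env.hold(.3); im,c=snap("pics/w6.png")
P=[]
for x,y,z,zh in((535.6,39.5,30,36),(505.4,-29,30,32),(475.5,-97.2,30,28)):
    p=rect(im,c,x,y,zh,35,5); cv2.drawMarker(p,(175,175),(0,255,0),0,20); P.append(cv2.resize(p,(260,260)))
a=viewer.camera("scene")[90:240,180:330]; d=viewer.camera("side")[130:230,225:325]
cv2.imwrite("pics/m5.png",np.vstack([np.hstack(P),np.hstack([cv2.resize(a,(390,300)),cv2.resize(d,(390,300))])]))
```

```text
M at 25.8333 [524.8 391.9  97.2] [0.8 0.9 0.1] w 63.848278707687115 g 0.0
grip 26.4083 [524.2 391.5  96.1] [-0.8 -0.6  1.5] w 34.42700740826037 g 30.000369250774384
up 27.2833 [523.6 391.2 188.6] [-0.2 -0.7  0.6] w 34.21700996919813 g 29.999919533729553
placed 30.5667 [505.8 -29.  113.6] [ 0.1 -0.8 -0.3] w 34.75066598265804 g 29.99998927116394
w 34.75066598265804
done 31.6583 [505.1 -29.  189.7] [-0.4  0.3 -1.4] w 46.98940066641009 g 0.0
S at 34.0167 [627.  265.7  92.3] [-1.3  0.2 -0.8] w 56.09005928110122 g 0.0
grip 34.6 [626.3 265.2  91.2] [-0.9 -3.6  3.5] w 26.684717517797502 g 30.000579357147217
up 35.5083 [625.6 265.2 188.5] [ 0.4 -0.2  0.1] w 26.29366365956545 g 29.999914169311523
placed 38.6583 [475.9 -97.3 113.6] [ 0.3 -0.4 -0.5] w 26.494182325543427 g 30.00014752149582
w 26.494182325543427
done 39.75 [475.2 -97.1 189.7] [-0.2 -0.4 -0.7] w 38.55063093887752 g 0.0
```

View pics/m5.png

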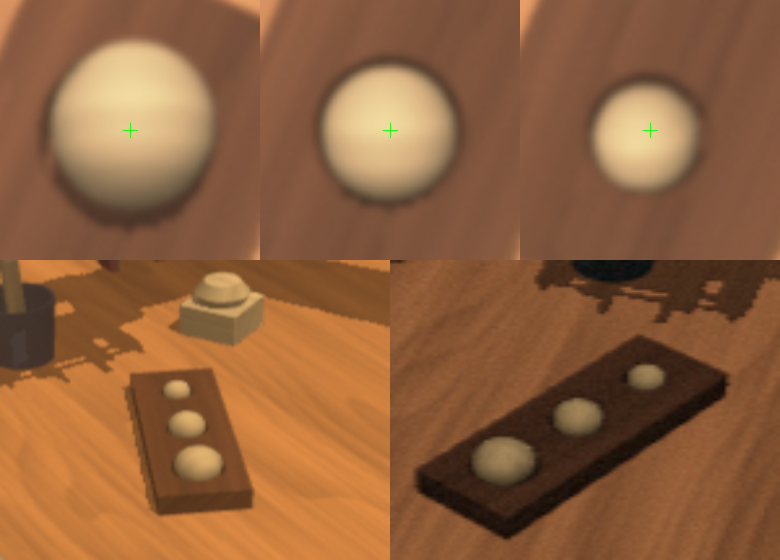

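All three balls sit in their pockets, about 1.5 mm or less from centre and at the apparent size expected for fully home. The cup and stick are standing clear of the gripper, so I'm handing in.

```bash
python3 -c "
from station import *
print(workorder.sign_off())"
```

```text
the job is handed in; nothing more can be done
None
```

I handed the job in at about 40 s of the 72 s limit, and the sign-off gave no verdict: in the last pictures each ball was down in its own pocket, the stick stood head down in the upright cup, and the robot never went near the other things on the bench.

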